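Air the phone-drying oven and hold its door ajar

ROBOT

A 6-joint arm with a two-finger parallel gripper is mounted at the origin on the work surface. World frame = base frame: x ahead of the robot, y to its left, z up, the work surface at z = 0. Lengths are in m, angles in rad, forces in N, time in s.
With the tool pointing down it reaches from about 0.35 to 0.775 m from the base axis. Payload 7.3 kg.
Tool frame: the origin (TCP) lies at the centre of the arm's flange, where the gripper is bolted on; the fingertips stand 178 mm ahead of it and the grasp point (between the pads) lies 159 mm ahead of it; z points along the fingers, y is the line along which they close (so a half turn about z gives the same grasp; the last joint's range is limited). The gripper opens to 92 mm and grips with 3 to 60 N. Pads are 19 mm wide; open, the fingers measure 130 mm over their backs; the gripper's body (75 mm by 190 mm) begins 47 mm behind the grasp point.
Start: joints at [-1.306, 0.342, 1.524, -0, 1.275, -0.146], TCP at [0.21, -0.481, 0.405] pointing down, gripper open.
Joint ranges: [-2.53, 2.53], [-0.77, 2.02], [0.04, 2.7], [-1, 4.14], [0.28, 2.66], [-3.11, 3.11]. Speed limits (rad/s): [2.57, 2.57, 3.14, 3.14, 3.14, 3.14].

INTERFACE

Orientations are given as [roll, pitch, yaw] about the fixed x, y, z axes, in that order (R = Rz(yaw) Ry(pitch) Rx(roll)).
In Python, from cell import telemetry, vision, ticket gives the robot as it stands.
- The arm moves only by the shell command python3 -m crank 'ROWS' [FORCE]. ROWS is JSON, a list of rows, each a list of 5 numbers: the gripper command: -1 is shut, 1 is fully open, values between are in proportion, then the shift along the tool's x, y, z in mm, then the turn about the tool's z in rad. In form: [[fingers, dx, dy, dz, roll], ...]. A call has 1 to 12 rows; each row is the pose to reach, as a shift and turn from the pose commanded when the call began, along the tool's axes at that moment; what a row does not reach only later rows make up. A row lasts 1/12 s, in which the tool goes at most 41.7 mm and 7.16 degrees, less where a joint would pass 70% of its speed; a pose out of reach is approached as far as the arm can. A call with a gripper value outside its range is refused whole. The fingers move at their own pace and stop on an object; FORCE is the grip in N (left out, the last holds). Time passes only in rows, so rows that repeat a pose let the fingers close. It gives the time, the measured TCP pose, the force, the opening and the grip force at its end, in the units of the state.
- telemetry.observe(): the state, without advancing time (a new reading comes with each control period).
- vision.read_camera(name): name is "scene" or "side" or "wrist"; returns (picture, depth): 400x640x3 uint8, red, green, blue; 400x640 float32, m along the optical axis (not along the pixel's ray), 0 where there is no reading.
- vision.get_calibration(name): a dict with "camera_matrix" (3x3 intrinsics, pixels), "rvec" (rotation vector, rad) and "tvec" (3), from world to camera coordinates, as OpenCV has them. Camera axes: x right, y down, z forward; pixel columns grow to the right and rows downward; lengths in m; the calibration is good to about 2 mm. The wrist camera is an equidistant fisheye: a pixel r from the principal point sees the ray r / f radians off the axis. A picture is of the moment at which its call begins: read the wrist's pose just before it. get_calibration takes no time and is no camera call; for the wrist camera it gives the pose at the moment of the call.
- ticket.hand_in(): hands the job in; it is judged then, once.
The state is a dict: "time": time; "qpos": joint angles; "qvel": joint speeds; "joint_efforts": joint torques, N m; "tool_pos": TCP position; "tool_rot": TCP orientation; "contact_force": force on the tool from outside, world axes, zero at the start; "torque": the same for the moment, N m; "opening": finger opening in m; "grip_force": force on a finger pad.
Only numpy, scipy, OpenCV 4.12 (cv2) and the standard library are available. Lean on these libraries where they do the work, as an engineer would, in place of code of your own. Each camera call takes 0.05 s, during which the arm holds its last target. There are 200 camera calls.

TASK

The phone in the small bench oven is dry and has to cool slowly. Pull the oven's front door down as far as it goes to let the hot air out, then bring it back up until it stands 40 degrees open (measured from shut, level with the yellow beads at its sides) and finish while still holding it there, because its spring would pull it shut; never let it snap back, and leave the phone and everything else on the bench where it is.

Things in the scene. Friction and masses are not known exactly. Their poses are not given: they have to be found in the camera images.
- oven: White bench oven, fixed, 300 wide, 220 deep, 208 mm high, clear pane in its roof. Origin: on the bench under the middle of the door's hinge line, at the oven's front face; z up, y along its width, x from the front into the oven. Its place and yaw vary. The door's hinge line runs along y through (0, 0, 58) mm of this frame; the door opens towards -x.
- oven_door (a joint): Opening angle of the front door, rad: 0 shut (upright), grows as its top comes down towards -x of the oven, stop at 1.45 (nearly flat). No latch. A spring pulls it shut from every angle: about 2.5 N at the handle near shut, 3 to 4 N at 40 degrees (0.698 rad), 5 N fully down; let go, it snaps shut.
- door_panel: Blue door with a clear window: 300 wide, 12 thick, 150 mm high, about 0.5 kg. Origin: middle of the hinge line; it turns with the door. When shut its axes are the oven's: z up along the door, -x outwards. The panel fills x -12..0, z 2..150 mm.
- handle (a point): Middle of the red handle: round bar, diameter 12, 120 mm long along y, 38 mm beyond the door's top edge on two 10 mm stems at y = +-50 mm. At (-20, 0, 188) mm of the door: 246 mm above the bench when shut, 58 mm fully down. Pinch it from above, fingers closing along the oven's x; with the tool kept vertical it stays clear at all angles, the bar turning in the fingers.
- bead (a point): Yellow 16 mm bead on the left one of two thin fixed steel quadrants (radius 120 mm about the hinge, at y = +-160 mm of the oven, clear of the door). It marks 40 degrees: there the door's inner face lies in line with hinge and beads.
- drying_phone: phone in a mint-green case, dark screen up, 147 x 71 x 8 mm, lying on the shelf inside the oven; origin: centre of its underside. Leave it where it is.
- cracked_phone: black phone with a cracked screen, 147 x 71 x 8 mm, flat on the blue mat; origin: centre of its underside. Bystander.
- screwdriver: screwdriver 150 mm long lying on the blue mat. Bystander.
- tweezers: dark tweezers, 135 mm long, lying on the blue mat. Bystander.
- screw_jar: small jar of screws, 44 mm wide and 50 mm high, on the blue mat. Bystander.
- pen_cup: empty black cup, 76 mm wide and 95 mm high, standing left of the oven. Bystander.
- parts_tray: white divided tray 150 x 110 x 25 mm, left of the oven. Bystander.

How it is judged:
On the way:
1. the door is pulled all the way down (within 6 degrees of its stop) (value of joint oven_door above 1.35 rad), for 0.2 s.
At the end, for the whole second after the job is handed in: The door stands 40 degrees open, within 5 degrees either way, at rest, held there by the gripper's fingers (at least 0.5 N) and touching none of the loose things; the phone in the oven and the other loose things lie within 30 mm of where they started (value of joint oven_door between 0.6109 and 0.7854 rad and velocity of joint oven_door between -0.05 and 0.05 rad/s and contact force between the fingers and door_panel above 0.5 N and contact force between door_panel and drying_phone below 0.1 N and contact force between door_panel and cracked_phone below 0.1 N and contact force between door_panel and screwdriver below 0.1 N and contact force between door_panel and tweezers below 0.1 N and contact force between door_panel and screw_jar below 0.1 N and contact force between door_panel and pen_cup below 0.1 N and contact force between door_panel and parts_tray below 0.1 N and distance of each of drying_phone, cracked_phone, screwdriver, tweezers, screw_jar, pen_cup, parts_tray from where it was at the start of the episode below 0.03 m); the arm keeps its last pose, push and grip.
It fails at once if the door snaps shut (closing faster than 2.5 rad/s) (velocity of joint oven_door below -2.5 rad/s).
It fails at once if the phone in the oven or another loose thing is moved by more than 30 mm (distance of any of drying_phone, cracked_phone, screwdriver, tweezers, screw_jar, pen_cup, parts_tray from where it was at the start of the episode above 0.03 m).
It also fails if it takes over 40 s, if anything falls off the work surface, if the arm or the gripper's body presses on something with over 40 N, if the wrist force passes 120 N, or if a joint passes its speed limit or range.

## Working session

There is one attempt and no reset: what is moved stays moved. The work goes in short steps, Python scripts to look and compute and a shell command to move; the robot and the scene stay as the last step left them, time stands still between calls to the robot, and variables do not carry over. Pictures are saved under pics/ and viewed, at most 10 in all, crops included, and the job is handed in when it is done.

```bash
mkdir -p pics; cat > h.py <<'E'
import numpy as np, cv2
from cell import telemetry, vision, ticket
def cam(n):
    c=vision.get_calibration(n); im,d=vision.read_camera(n)
    return im,d,c
def world(c,d,u,v):
    K=np.array(c["camera_matrix"]);R=cv2.Rodrigues(np.array(c["rvec"],float))[0];t=np.array(c["tvec"],float).ravel()
    u=np.asarray(u);v=np.asarray(v);z=d[v,u]
    p=np.stack([(u-K[0,2])/K[0,0]*z,(v-K[1,2])/K[1,1]*z,z],-1)
    return (p-t)@R
def red(im):
    h=cv2.cvtColor(im,cv2.COLOR_RGB2HSV)
    return ((h[...,0]<8)|(h[...,0]>172))&(h[...,1]>150)&(h[...,2]>70)
E
python3 - <<'E'
from h import *
for n in("scene","side"):
    im,d,c=cam(n); np.savez(f"/tmp/{n}.npz",im=im,d=d)
    cv2.imwrite(f"pics/{n}0.png",im[...,::-1])
s=telemetry.observe();print(s)
E
```

```text
{'time': 0.1, 'qpos': array([-1.30600835e+00,  3.42630120e-01,  1.52491485e+00, -4.17498423e-05,
        1.27538442e+00, -1.45994262e-01]), 'qvel': array([ 0.00085836,  0.00115094, -0.00177113,  0.00051266, -0.00078675,
       -0.0007215 ]), 'joint_efforts': array([ 1.43071928e-03, -4.32004452e+01, -2.44694549e+01,  7.18608429e-02,
        5.26282412e-02, -4.81421068e-05]), 'tool_pos': array([ 0.20963247, -0.4811988 ,  0.40412851]), 'tool_rot': array([-3.14026434e+00, -1.54962027e-04,  4.10794318e-01]), 'contact_force': array([0.40258642, 0.59291724, 0.19496314]), 'torque': array([ 0.04840163, -0.05019585,  0.00842729]), 'grip_force': 0.0, 'opening': 0.09196364105193307}
```

View pics/scene0.png

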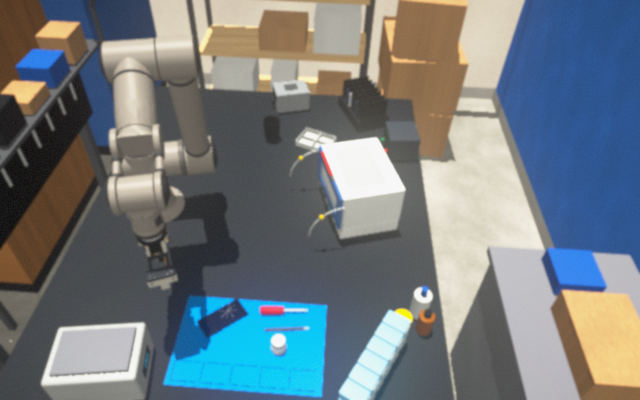

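View pics/side0.png

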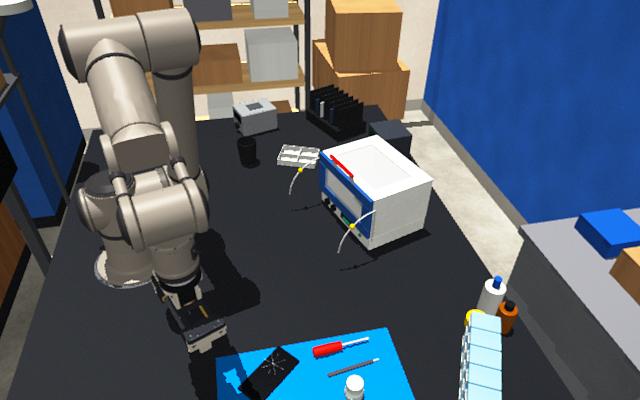

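The scene view shows the oven with its red handle near (327,163) and beads at (301,158) and (321,217). In the side view the handle is near (341,166) and the beads at (300,170) and (352,226). The left quadrant and tray are behind the oven's left end.

```bash
python3 - <<'E'
from h import *
np.set_printoptions(precision=4,suppress=True)
for n,box in(("scene",(300,140,350,190)),("side",(322,145,362,185))):
    f=np.load(f"/tmp/{n}.npz");im,d=f["im"],f["d"];c=vision.get_calibration(n)
    x0,y0,x1,y1=box
    m=red(im);m2=np.zeros_like(m);m2[y0:y1,x0:x1]=m[y0:y1,x0:x1]
    v,u=np.nonzero(m2);ok=d[v,u]>0;P=world(c,d,u[ok],v[ok]);med=np.median(P,0)
    P=P[np.linalg.norm(P-med,axis=1)<.09]
    w=np.linalg.svd(P-P.mean(0))[2][0]
    e=(P-P.mean(0))@w
    print(n,len(P),"mean",P.mean(0),"mid",P.mean(0)+w*(e.max()+e.min())/2,"dir",w,"len",np.ptp(e),"zrange",P[:,2].min(),P[:,2].max())
    h=cv2.cvtColor(im,cv2.COLOR_RGB2HSV);y=((h[...,0]>20)&(h[...,0]<34)&(h[...,1]>150)&(h[...,2]>120)).astype(np.uint8)
    k,l,st,ce=cv2.connectedComponentsWithStats(y)
    for i in range(1,k):
        if 280<ce[i][0]<370 and 140<ce[i][1]<240 and st[i][4]>4:
            v,u=np.nonzero(l==i);Q=world(c,d,u,v);print(" bead",ce[i],st[i][4],np.median(Q,0))
E
```

```text
scene 30 mean [0.646  0.0214 0.2486] mid [0.6433 0.0313 0.2472] dir [ 0.2618 -0.9552  0.138 ] len 0.13224189059868116 zrange 0.20730938501829613 0.2552570393224744
 bead [300.25   157.4167] 12 [0.5456 0.1532 0.1571]
 bead [320.75   216.4375] 16 [ 0.6417 -0.1495  0.1561]
side 86 mean [0.6483 0.0174 0.2492] mid [0.6473 0.0203 0.2492] dir [ 0.2999 -0.954  -0.0026] len 0.1309269078945145 zrange 0.24068169297760128 0.25336454770564776
 bead [299.7895 169.6316] 19 [0.5469 0.1548 0.1529]
 bead [351.76 225.68] 25 [ 0.6429 -0.1506  0.153 ]
```

Everything agrees: beads are 320 mm apart at z≈0.15, and the handle is at (0.648, 0.019, 0.246). The oven yaw is about 0.306, so the tool yaw to reach is about 1.877. I'll go above the handle first.

```bash
python3 -m crank '[[1,0,0,-40,0],[1,50,-24,-65,-0.12],[1,100,-48,-65,-0.24],[1,150,-71,-65,-0.36],[1,200,-95,-65,-0.48],[1,250,-118,-65,-0.6],[1,300,-142,-65,-0.72],[1,350,-166,-65,-0.84],[1,400,-190,-65,-0.96],[1,450,-213,-65,-1.08],[1,500,-237,-65,-1.2],[1,550,-260,-65,-1.32]]' 30
```

```text
time: 1.1
tool_pos: [0.5094, -0.137, 0.4694]
tool_rot: [-3.141, -0.0, 1.737]
contact_force: [0.4, -0.9, -0.0]
opening: 0.0921
grip_force: 0.0
```

```bash
python3 -m crank '[[1,0,0,0,0],[1,0,0,0,0],[1,0,0,0,0]]'; cat >> h.py <<'E'
from scipy.spatial.transform import Rotation as Ro
def togo(p,yaw):
    s=telemetry.observe();R=Ro.from_euler("xyz",s["tool_rot"]).as_matrix()
    print("mm",np.round(1000*R.T@(np.array(p)-s["tool_pos"]),1),"roll",round(-(yaw-s["tool_rot"][2]),3))
E
python3 -c "
from h import *
togo([.648,.019,.47],1.877)"
```

```text
time: 1.35
tool_pos: [0.5084, -0.139, 0.4691]
tool_rot: [-3.14, -0.0, 1.731]
contact_force: [-0.9, 0.2, -0.7]
opening: 0.0919
grip_force: 0.0
mm [133.8 163.   -1.1] roll -0.146
```

```bash
python3 -m crank '[[1,27,33,0,-0.1],[1,54,65,0,-0.146],[1,80,98,0,-0.146],[1,107,130,0,-0.146],[1,134,163,0,-0.146],[1,134,163,0,-0.146],[1,134,163,0,-0.146],[1,134,163,0,-0.146]]'; python3 - <<'E'
from h import *
togo([.648,.019,.405],1.877)
c=vision.get_calibration("wrist");im,d=vision.read_camera("wrist")
cv2.imwrite("pics/w1.png",im[...,::-1]);np.save("/tmp/wd.npy",d)
im,d,c=cam("side");cv2.imwrite("pics/s1.png",cv2.resize(im[80:280,220:460],None,fx=3,fy=3)[...,::-1])
E
```

```text
time: 2.02
tool_pos: [0.6478, 0.0176, 0.4692]
tool_rot: [-3.14, 0.0, 1.875]
contact_force: [0.0, -0.8, 0.1]
opening: 0.0923
grip_force: 0.0
mm [ 1.3  0.8 64.2] roll -0.002
```

View pics/w1.png

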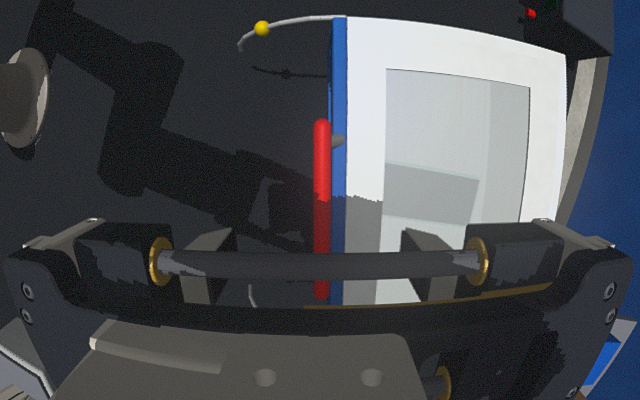

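View pics/s1.png

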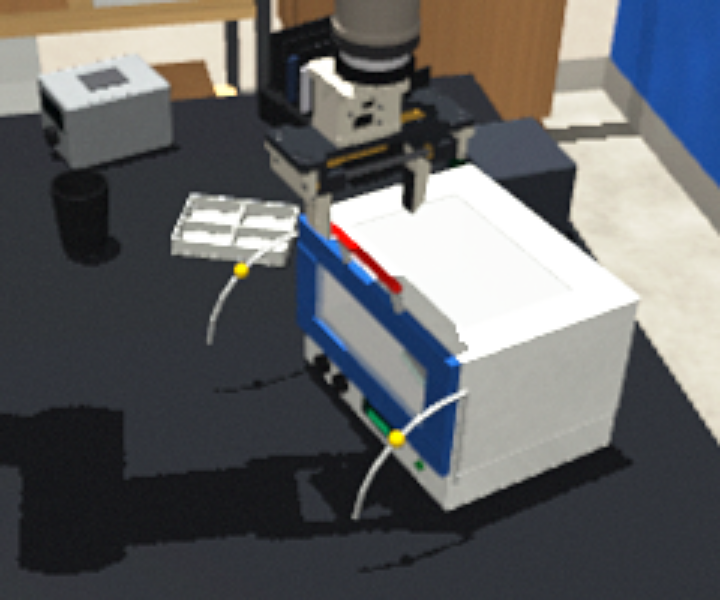

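The bar in the wrist view (column 321) lies midway between the fingers (columns 210 and 425) and is parallel to the pads. Next I'll go down and close.

```bash
python3 -m crank '[[1,1,1,20,0],[1,1,1,40,0],[1,1,1,55,0],[1,1,1,64,0],[1,1,1,64,0],[1,1,1,64,0],[-0.3,1,1,64,0],[-1,1,1,64,0],[-1,1,1,64,0],[-1,1,1,64,0],[-1,1,1,64,0],[-1,1,1,64,0]]' 30; python3 -m crank '[[-1,0,0,0,0],[-1,0,0,0,0],[-1,0,0,0,0]]'
```

```text
time: 3.12
tool_pos: [0.6487, 0.0206, 0.4058]
tool_rot: [3.141, 0.0, 1.877]
contact_force: [0.3, 0.0, 0.3]
opening: 0.0564
grip_force: 0.0
time: 3.37
tool_pos: [0.6487, 0.0205, 0.4056]
tool_rot: [-3.142, 0.0, 1.877]
contact_force: [0.7, 0.1, 0.3]
opening: 0.0363
grip_force: 0.0
```

```bash
python3 -m crank '[[-1,0,0,0,0],[-1,0,0,0,0],[-1,0,0,0,0],[-1,0,0,0,0],[-1,0,0,0,0],[-1,0,0,0,0],[-1,0,0,0,0],[-1,0,0,0,0]]'
python3 - <<'E'
import numpy as np
r=np.hypot(188,20);a0=np.arctan2(20,188)
for g in (10,20,30,40,45,50,60,70,80,83.1,85):
    t=np.radians(g)+a0; print(g, "outward",round(r*np.sin(t)-20,1),"down",round(188-r*np.cos(t),1))
E
```

```text
time: 4.03
tool_pos: [0.6488, 0.0205, 0.4056]
tool_rot: [3.141, 0.0, 1.877]
contact_force: [1.7, 0.4, -0.9]
opening: 0.0109
grip_force: 30.0
10 outward 32.3 down 6.3
20 outward 63.1 down 18.2
30 outward 91.3 down 35.2
40 outward 116.2 down 56.8
45 outward 127.1 down 69.2
50 outward 136.9 down 82.5
60 outward 152.8 down 111.3
70 outward 163.5 down 142.5
80 outward 168.6 down 175.1
83.1 outward 169.0 down 185.3
85 outward 169.0 down 191.5
```

The grip is on the bar (10.9 mm opening, 30 N). I'll pull along the arc to about 50 degrees, then check.

```bash
python3 -m crank '[[-1,0,-16,2.5,0],[-1,0,-32,6,0],[-1,0,-48,11.5,0],[-1,0,-63,18,0],[-1,0,-77.5,26,0],[-1,0,-91,35,0],[-1,0,-104,45.5,0],[-1,0,-116,57,0],[-1,0,-127,69,0],[-1,0,-137,82.5,0],[-1,0,-137,82.5,0],[-1,0,-137,82.5,0]]'; python3 - <<'E'
from h import *
im,d,c=cam("side");cv2.imwrite("pics/s2.png",cv2.resize(im[80:280,220:460],None,fx=3,fy=3)[...,::-1])
E
```

```text
time: 5.03
tool_pos: [0.5181, -0.0204, 0.3236]
tool_rot: [3.141, -0.001, 1.876]
contact_force: [1.2, 5.3, 4.2]
opening: 0.0113
grip_force: 30.0
```

View pics/s2.png

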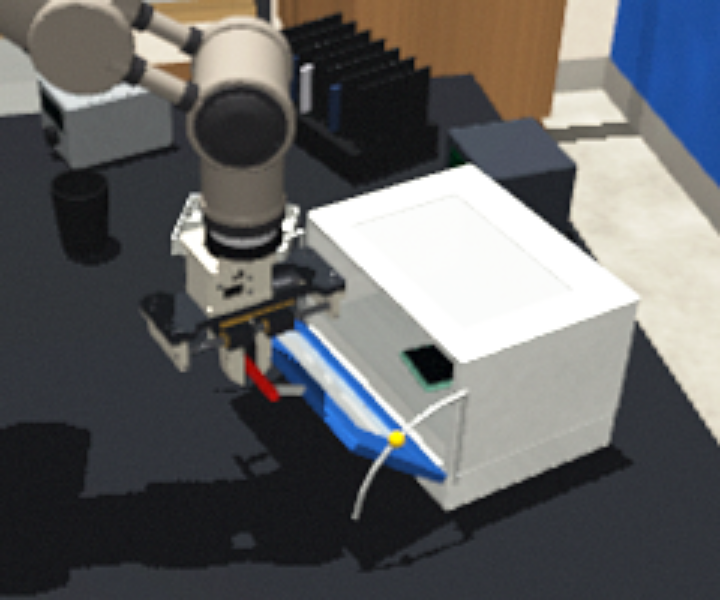

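The door is at about 50 degrees, with the bar in the fingers and nothing touched. Next is the rest of the way down.

```bash
python3 -m crank '[[-1,0,-9,14,0],[-1,0,-16,29,0],[-1,0,-22,44,0],[-1,0,-27,60,0],[-1,0,-30,76,0],[-1,0,-32,92.5,0],[-1,0,-32,101,0],[-1,0,-32,101,0],[-1,0,-32,101,0],[-1,0,-32,101,0],[-1,0,-32,101,0],[-1,0,-32,101,0]]'; python3 - <<'E'
from h import *
im,d,c=cam("side");cv2.imwrite("pics/s3.png",cv2.resize(im[80:280,220:460],None,fx=3,fy=3)[...,::-1])
m=red(im);v,u=np.nonzero(m[150:260,270:360]);v+=150;u+=270;P=world(c,d,u,v);print(len(P),np.median(P,0))
E
```

```text
time: 6.08
tool_pos: [0.4877, -0.03, 0.2231]
tool_rot: [-3.141, -0.001, 1.877]
contact_force: [-3.1, 5.1, 5.5]
opening: 0.0109
grip_force: 30.0
65 [ 0.49754559 -0.06185813  0.06894122]
```

View pics/s3.png

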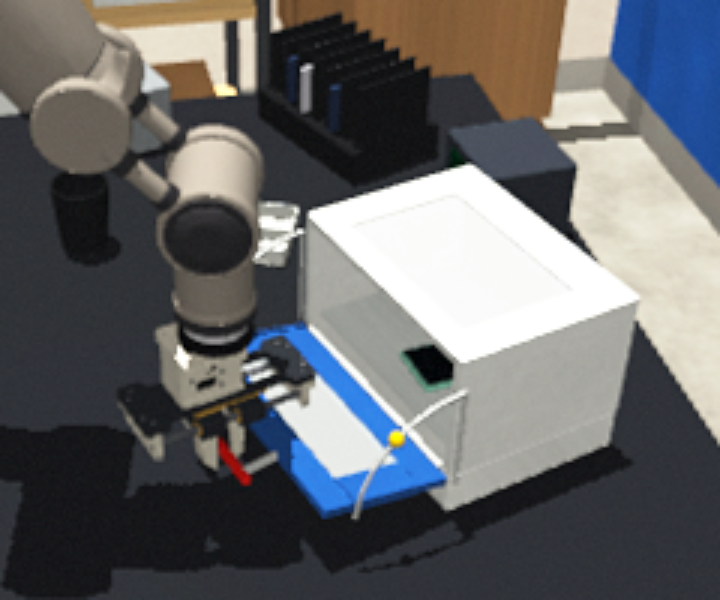

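The door lies flat: handle top measured at z 0.069, so its centre is about 0.063, which puts the door at about 82 degrees. I'll bring it back up along the arc to 40.

```bash
python3 -m crank '[[-1,0,0.5,-10,0],[-1,0,2,-25,0],[-1,0,5.5,-41,0],[-1,0,10,-57,0],[-1,0,16,-72,0],[-1,0,23.5,-87,0],[-1,0,32,-101,0],[-1,0,42,-114.5,0],[-1,0,53,-126.5,0],[-1,0,53,-126.5,0],[-1,0,53,-126.5,0],[-1,0,53,-126.5,0]]'; python3 - <<'E'
from h import *
ox=np.array([.953,.302,0]);oy=np.array([-.302,.953,0]);H=np.array([.668,.0255,.058])
for n in("side","scene"):
    im,d,c=cam(n)
    h=cv2.cvtColor(im,cv2.COLOR_RGB2HSV)
    b=(h[...,0]>100)&(h[...,0]<125)&(h[...,1]>130)
    v,u=np.nonzero(b&(d>0));P=world(c,d,u,v)-H
    x,y,z=P@ox,P@oy,P[:,2]
    k=(abs(y)<.15)&(x<.01)&(x>-.2)&(z>.02)&(z<.16); x,z=x[k],z[k]
    A=np.polyfit(z,x,1); k=abs(x-np.polyval(A,z))<.006
    A=np.polyfit(z[k],x[k],1) if k.sum()>20 else A
    print(n,k.sum(),"door angle by slope",np.degrees(np.arctan(-A[0])),"offset",A[1])
    if n=="side": cv2.imwrite("pics/s4.png",cv2.resize(im[80:280,220:460],None,fx=3,fy=3)[...,::-1])
s=telemetry.observe();p=s["tool_pos"]-[0,0,.159]-H
print("kin angle",np.degrees(np.arctan2(-p@ox,p[2])-np.arctan2(20,188)),"r",np.hypot(p@ox,p[2]))
E
```

```text
time: 7.13
tool_pos: [0.5409, -0.0133, 0.3486]
tool_rot: [3.133, 0.001, 1.877]
contact_force: [19.8, 8.5, -16.6]
opening: 0.0108
grip_force: 30.0
side 246 door angle by slope 38.96220335275837 offset -0.0018855823395859397
scene 104 door angle by slope 39.15103095470366 offset 0.004616482808609339
kin angle 39.23851685949081 r 0.18699956317328326
```

View pics/s4.png

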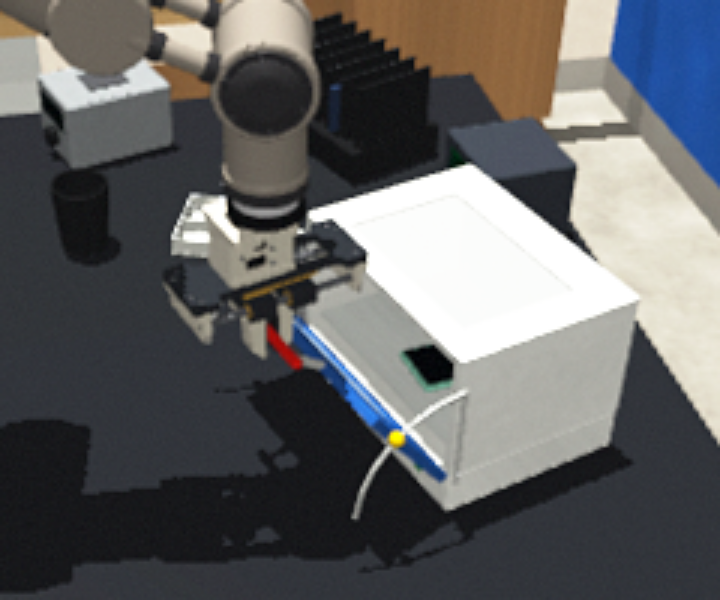

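The door is in line with the beads at about 39 degrees by slope and by kinematics. The 27 N load points towards the hinge, so I'll relax 2–3 mm along the radius and open by a touch.

```bash
python3 -m crank '[[-1,0,0,1.5,0],[-1,0,0,3,0],[-1,0,0,3,0],[-1,0,0,3,0],[-1,0,0,3,0],[-1,0,0,3,0]]'; python3 - <<'E'
from h import *
ox=np.array([.953,.302,0]);oy=np.array([-.302,.953,0]);H=np.array([.668,.0255,.058])
im,d,c=cam("side")
h=cv2.cvtColor(im,cv2.COLOR_RGB2HSV);b=(h[...,0]>100)&(h[...,0]<125)&(h[...,1]>130)
v,u=np.nonzero(b&(d>0));P=world(c,d,u,v)-H;x,y,z=P@ox,P@oy,P[:,2]
k=(abs(y)<.15)&(x<.01)&(x>-.2)&(z>.02)&(z<.16);x,z=x[k],z[k]
A=np.polyfit(z,x,1);k=abs(x-np.polyval(A,z))<.006;A=np.polyfit(z[k],x[k],1)
print(np.degrees(np.arctan(-A[0])))
s=telemetry.observe();p=s["tool_pos"]-[0,0,.159]-H
print(np.degrees(np.arctan2(-p@ox,p[2])-np.arctan2(20,188)),s["contact_force"],s["grip_force"])
# loose things: change of the side/scene view outside arm
f=np.load("/tmp/side.npz")["im"].astype(int);print("mat change",(abs(f-im).max(2)>40)[340:,230:430].mean(),"tray/cup",(abs(f-im).max(2)>40)[135:170,235:285].mean())
E
```

```text
time: 7.73
tool_pos: [0.5396, -0.0138, 0.3465]
tool_rot: [3.136, 0.0, 1.877]
contact_force: [10.7, 6.6, -4.4]
opening: 0.0112
grip_force: 30.0
40.0155412969372
39.96736659434672 [ 8.6426628   6.19674266 -4.96995385] 30.010637640953064
mat change 0.0415 tray/cup 0.0
```

The door is at 40.0 degrees by both measures, and the gripper is holding it with a low load. The tray and cup haven't changed. The small difference on the mat is the arm's shadow that has moved away, since the arm never came near it.

```bash
python3 -c "
from h import *
print(ticket.hand_in())"
```

```text
the job is handed in; nothing more can be done
None
```

I pulled the door down to about 82° (close to its stop), brought it back up and handed the job in with the gripper holding it at about 40.0°; it never snapped back and I saw nothing else move, but hand-in returned no verdict.

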